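# Find the loose locating pin by its play and reject it

## Robot

A 6-joint arm with a two-finger parallel gripper is mounted at the origin on a cart in front of the work surface, level with it; the furniture and walls round the work are solid. World frame = base frame: x ahead of the robot, y to its left, z up, the work surface at z = 0. Lengths are in m, angles in rad, forces in N, time in s.
With the tool pointing down it reaches from about 0.3 to 0.825 m from the base axis. Payload 5.4 kg.
Tool frame: the origin (TCP) lies at the very end of the fingers, on their centre line; the grasp point (between the pads) lies 19 mm behind it; x points along the fingers, z is the direction in which the jaws open and shut, and the axes are right-handed (so a half turn about x gives the same grasp; the last joint's range is limited). The gripper opens to 92 mm and grips with 3 to 60 N. Pads are 20 mm wide; open, the fingers measure 128 mm over their backs; the gripper's body (75 mm by 189 mm) begins 69 mm behind the grasp point.
Start: joints at [0.931, 0.158, 1.597, -0, 1.386, -0.21], TCP at [0.24, 0.523, 0.215] pointing down, gripper open.
Joint ranges: [-2.91, 2.91], [-0.94, 2.29], [0.18, 2.7], [-1.29, 4.43], [0.17, 2.64], [-3, 3]. Speed limits (rad/s): [2.57, 2.57, 3.14, 3.14, 3.14, 3.14].

## Interface

Orientations are given as [roll, pitch, yaw] about the fixed x, y, z axes, in that order (R = Rz(yaw) Ry(pitch) Rx(roll)).
In Python, from plant import bot, imaging gives the robot as it stands.
- The arm moves only by the tool play_rows, never from a script. Its argument "steps" is a list of rows, each an object with "turn": the turn, a rotation vector about the tool's x, y, z in rad, a list of three; "slide": the shift along the tool's x, y, z in m, a list of three; "jaw": the opening, from 0 (shut) to 1 (fully open). In form: [{"turn": [rx, ry, rz], "slide": [x, y, z], "jaw": jaw}, ...]. A call has 1 to 20 rows; each row is the pose to reach, as a shift and turn from the pose commanded when the call began, along the tool's axes at that moment; what a row does not reach only later rows make up. A row lasts 1/12 s, in which the tool goes at most 41.7 mm and 7.16 degrees, less where a joint would pass 70% of its speed; a pose out of reach is approached as far as the arm can. A call with a gripper value outside its range is refused whole. The fingers move at their own pace and stop on an object; "newtons" is the grip in N (left out, the last holds). Time passes only in rows, so rows that repeat a pose let the fingers close. It gives the time, the measured TCP pose, the force and the opening at its end, in the units of the state.
- bot.read_state(): the state, without advancing time (a new reading comes with each control period).
- imaging.capture(name): name is "side" or "top"; returns the picture (480x640x3 uint8, blue, green, red); there is no depth.
- imaging.calibration(name): a dict with "vfov" (degrees; the focal length in pixels is half the picture's height over the tangent of half this angle, whatever the lens; pixels are square), "cx", "cy" (the principal point, pixels), "k1" (the pictures are not rectified: a ray, as slopes to the right and down, at radius r is drawn at 1 + k1 r^2 times it, then the intrinsics apply), "eye" and "orientation" of the camera in the world. Camera axes: x right, y up, looking along -z (the intrinsics and any distortion apply to the point x, -y, -z); pixel columns grow to the right and rows downward; lengths in m; the calibration is good to about 2 mm. A picture is of the moment at which its call begins. calibration takes no time and is no camera call.
- bot.sign_off(): hands the job in, once; it reports no verdict.
The state is a dict: "t": time; "qpos": joint angles; "joint_velocities": joint speeds; "effort": joint torques, N m; "ee_pos": TCP position; "tool_rot": TCP orientation; "force": force on the tool from outside, world axes, zero at the start; "moment": the same for the moment, N m; "opening": finger opening in m.
Only numpy, scipy, OpenCV 4.12 (cv2) and the standard library are available. Lean on these libraries where they do the work, as an engineer would, in place of code of your own. Each camera call takes 0.05 s, during which the arm holds its last target.

## Task

One of the four ball-knobbed locating pins in the fixture plate has worn loose. Rock the pins gently to and fro in their holes, feeling for play and without straining the sound ones, until you have found the loose one; then pull that pin out and put it in the grey reject bin. Leave the sound pins fully home in the plate, and leave the other things on the bench alone.

Things in the scene. Friction and masses are not known exactly. Their poses are not given: they have to be found in the camera images.
- plate: aluminium fixture plate fixed to the bench, 84 (x) x 240 (y) x 32 (z) mm; four 16 mm through holes along its y axis at y = -87, -29, +29, +87 mm, x = 0, each with a ball-knobbed pin. Origin: centre of its underside; z up. A hard pinch on a ball knob keeps the pin from leaning along the line of the fingers: rock it with fingers a little open, or pinched lightly
- pin_1: one of four steel pins that look alike; any may be the loose one. Origin: centre of its flange's underside, on the plate's top; z up along the pin. Flange 27 mm wide, 5 mm thick; below it a 14 mm shank reaches 28 mm down into the hole; above it an 11 mm neck and a black ball knob, 24 mm diameter, centre 42 mm above the origin. 0.09 kg
- pin_2: pin like pin_1. Of all four, in places drawn anew: three are sound (pressed in; spring about 2.5 N per mm sideways at the knob; a pull of over 12 N draws one up out of its seat and it stays so); one is loose: its knob goes about 6 mm to any side (lean about 0.13 rad) with under 2 N before it comes up hard, falls back when let go, and it lifts straight out
- pin_3: pin like pin_1
- pin_4: pin like pin_1
- reject_bin: open grey steel bin, fixed to the bench, 120 (x) x 140 (y) x 45 (z) mm outside, walls and floor 3 mm. Origin: centre of its underside; z up
- sample_jar: white screw-cap jar, 36 mm diameter, 69 mm tall; bystander; origin centre of its underside
- marker: white marker pen lying down, 130 mm long, 16 mm thick; bystander; origin centre of its underside
- screwdriver: red-handled screwdriver lying down, 165 mm long; bystander; origin centre of its underside
- mouse: black computer mouse, 104 x 58 x 40 mm; bystander; origin centre of its underside

How it is judged:
On the way, in this order (a step that is already met when the one before it is completed fails the run):
1. the loose pin is rocked over in its hole: a pin leans more than 0.05 rad and its flange shifts by more than 0.5 mm (a sound pin's flange does not shift) (((angle between pin_1's own z axis and vertical above 0.05 rad and distance of pin_1 from where it was at the start of the episode between 0.0005 and 0.01 m) or (angle between pin_2's own z axis and vertical above 0.05 rad and distance of pin_2 from where it was at the start of the episode between 0.0005 and 0.01 m) or (angle between pin_3's own z axis and vertical above 0.05 rad and distance of pin_3 from where it was at the start of the episode between 0.0005 and 0.01 m) or (angle between pin_4's own z axis and vertical above 0.05 rad and distance of pin_4 from where it was at the start of the episode between 0.0005 and 0.01 m))).
2. it comes back upright: all pins lean less than 0.025 rad (angle between each of pin_1, pin_2, pin_3, pin_4's own z axis and vertical below 0.025 rad).
3. it is rocked over in its hole again (((angle between pin_1's own z axis and vertical above 0.05 rad and distance of pin_1 from where it was at the start of the episode between 0.0005 and 0.01 m) or (angle between pin_2's own z axis and vertical above 0.05 rad and distance of pin_2 from where it was at the start of the episode between 0.0005 and 0.01 m) or (angle between pin_3's own z axis and vertical above 0.05 rad and distance of pin_3 from where it was at the start of the episode between 0.0005 and 0.01 m) or (angle between pin_4's own z axis and vertical above 0.05 rad and distance of pin_4 from where it was at the start of the episode between 0.0005 and 0.01 m))).
4. a pin is drawn clear of the plate (flange more than 30 mm above it; a sound pin cannot come so far) (z of any of pin_1, pin_2, pin_3, pin_4 in the frame of plate above 0.062 m).
At the end, for the whole second after the job is handed in: One pin (only the loose one can be taken out) lies or leans at rest (under 30 mm/s) in the reject bin: the centre of its flange is inside the bin's walls and less than 55 mm above the bench. The three other pins stand in the plate upright within 0.02 rad and within 1.5 mm of where they were (((x of pin_1 in the frame of reject_bin between -0.058 and 0.058 m and y of pin_1 in the frame of reject_bin between -0.068 and 0.068 m and height (world z) of pin_1 below 0.055 m and linear speed of pin_1 below 0.03 m/s and angle between each of pin_2, pin_3, pin_4's own z axis and vertical below 0.02 rad and distance of each of pin_2, pin_3, pin_4 from where it was at the start of the episode below 0.0015 m) or (x of pin_2 in the frame of reject_bin between -0.058 and 0.058 m and y of pin_2 in the frame of reject_bin between -0.068 and 0.068 m and height (world z) of pin_2 below 0.055 m and linear speed of pin_2 below 0.03 m/s and angle between each of pin_1, pin_3, pin_4's own z axis and vertical below 0.02 rad and distance of each of pin_1, pin_3, pin_4 from where it was at the start of the episode below 0.0015 m) or (x of pin_3 in the frame of reject_bin between -0.058 and 0.058 m and y of pin_3 in the frame of reject_bin between -0.068 and 0.068 m and height (world z) of pin_3 below 0.055 m and linear speed of pin_3 below 0.03 m/s and angle between each of pin_1, pin_2, pin_4's own z axis and vertical below 0.02 rad and distance of each of pin_1, pin_2, pin_4 from where it was at the start of the episode below 0.0015 m) or (x of pin_4 in the frame of reject_bin between -0.058 and 0.058 m and y of pin_4 in the frame of reject_bin between -0.068 and 0.068 m and height (world z) of pin_4 below 0.055 m and linear speed of pin_4 below 0.03 m/s and angle between each of pin_1, pin_2, pin_3's own z axis and vertical below 0.02 rad and distance of each of pin_1, pin_2, pin_3 from where it was at the start of the episode below 0.0015 m))); the robot touches nothing.
It fails at once if a sound pin is strained sideways: a pin whose flange has not shifted leans more than 0.12 rad (5 mm at the knob, about 12 N) ((angle between pin_1's own z axis and vertical above 0.12 rad and distance of pin_1 from where it was at the start of the episode below 0.0008 m) or (angle between pin_2's own z axis and vertical above 0.12 rad and distance of pin_2 from where it was at the start of the episode below 0.0008 m) or (angle between pin_3's own z axis and vertical above 0.12 rad and distance of pin_3 from where it was at the start of the episode below 0.0008 m) or (angle between pin_4's own z axis and vertical above 0.12 rad and distance of pin_4 from where it was at the start of the episode below 0.0008 m)).
It fails at once if the jar, marker, screwdriver or mouse is moved more than 30 mm (distance of any of sample_jar, marker, screwdriver, mouse from where it was at the start of the episode above 0.03 m).
It also fails if it takes over 58 s, if anything falls off the work surface, if the arm or the gripper's body presses on something with over 40 N, if the wrist force passes 120 N, or if a joint passes its speed limit or range.

## Working session

There is one attempt and no reset: what is moved stays moved. The work goes in short steps, Python scripts to look and compute and a tool call to move; the robot and the scene stay as the last step left them, time stands still between calls to the robot, and variables do not carry over. Pictures are saved under pics/ and viewed, and the job is handed in when it is done.

Besides the shell and the picture viewer there is one more tool, called after ">>>" as name([rows], argument=value, ...), one row to a line, values as JSON. play_rows: Moves the arm, as the interface text tells. Its arguments: {"type":"object","properties":{"steps":{"type":"array"},"newtons":{"type":"number"}},"required":["steps"]}

```bash
mkdir -p pics; python3 - <<'E'
from plant import bot, imaging
import cv2
s=bot.read_state()
print(s)
for n in("top","side"):
    im=imaging.capture(n); cv2.imwrite(f"pics/{n}0.png",im); print(n,imaging.calibration(n))
E
```

```text
{'t': 0.0, 'qpos': array([ 9.30908123e-01,  1.59047759e-01,  1.59822951e+00,  7.97862900e-06,
        1.38621340e+00, -2.10111215e-01]), 'joint_velocities': array([-0.0023764 ,  0.00149908, -0.00129464,  0.00037432,  0.00094484,
        0.00034195]), 'effort': array([ 4.23942092e-04, -3.85573947e+01, -3.22107375e+01,  7.00619607e-02,
        3.79250280e-02, -1.34510187e-04]), 'ee_pos': array([0.23922081, 0.52217968, 0.21362103]), 'tool_rot': array([ 2.92735066,  1.5688983 , -2.21481678]), 'force': array([-0.25572402, -0.63594194, -0.20575275]), 'moment': array([ 0.04071864,  0.00396873, -0.04447464]), 'opening': 0.09200494409168207}
top {'vfov': 55.22570189464231, 'cx': 316.97755392479866, 'cy': 246.32069036046784, 'k1': -0.06546992028008425, 'eye': array([0.35360935, 0.03669261, 0.95369075]), 'orientation': array([ 2.07796937e-01,  1.06289778e-03, -1.70383337e+00])}
side {'vfov': 52.92432951110506, 'cx': 320.7561724329983, 'cy': 239.93092871800005, 'k1': -0.11027529913748128, 'eye': array([ 0.60332419, -0.71050249,  0.73066451]), 'orientation': array([0.81150406, 0.01681947, 0.0563823 ])}
```

View pics/top0.png

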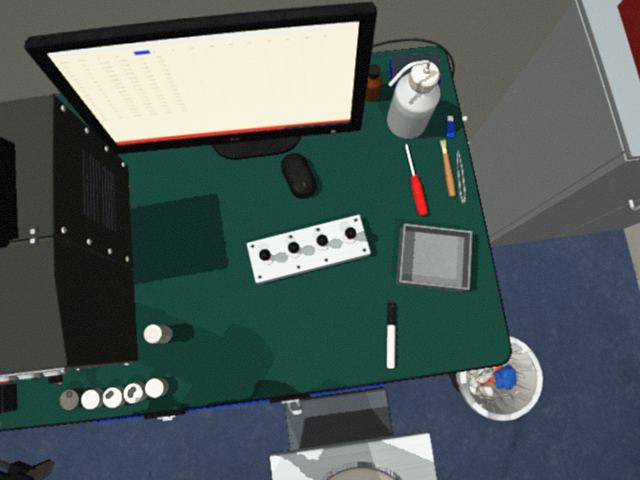

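View pics/side0.png

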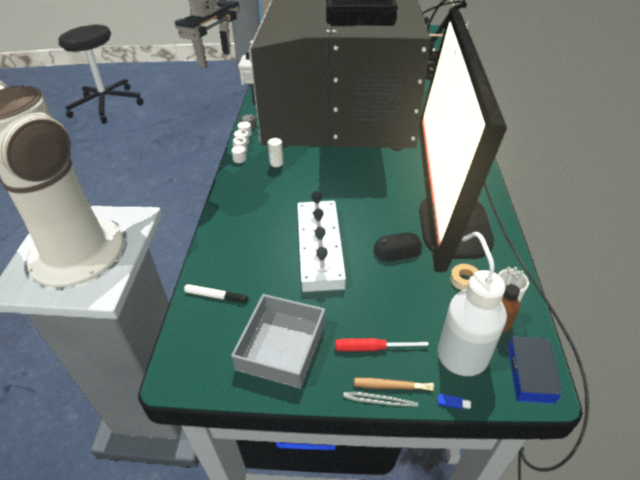

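The top view shows four black knobs at about (265,255), (293,247), (322,240) and (350,233) on the white plate. The bin is at (435,257), the mouse at (298,175), the screwdriver at (416,190), the marker at (391,335) and the jar at (157,334). The side view shows the knobs at about (317,197), (318,214), (320,233) and (322,253).

```bash
cat > h.py <<'E'
import numpy as np, cv2
from scipy.spatial.transform import Rotation as R
from plant import bot, imaging
def rays(n,p):
    c=imaging.calibration(n); f=240/np.tan(np.radians(c['vfov'])/2)
    K=np.array([[f,0,c['cx']],[0,f,c['cy']],[0,0,1.]])
    u=cv2.undistortPoints(np.array(p,float).reshape(-1,1,2),K,np.array([c['k1'],0,0,0.])).reshape(-1,2)
    d=np.c_[u[:,0],-u[:,1],-np.ones(len(u))]
    d=d@R.from_euler('xyz',c['orientation']).as_matrix().T
    return np.array(c['eye']),d
def onz(n,p,z):
    e,d=rays(n,p); return e+d*((z-e[2])/d[:,2])[:,None]
def tri(p,q):
    e1,d1=rays('top',p); e2,d2=rays('side',q); out=[]
    for a,b in zip(d1,d2):
        s=np.linalg.lstsq(np.c_[a,-b],e2-e1,rcond=None)[0]
        x=e1+a*s[0]; y=e2+b*s[1]; out.append(np.r_[(x+y)/2,np.linalg.norm(x-y)])
    return np.array(out)
def knobs(im,box):
    x0,y0,x1,y1=box; g=im[y0:y1,x0:x1].max(axis=2); m=(g<45).astype(np.uint8)
    m=cv2.morphologyEx(m,cv2.MORPH_OPEN,np.ones((3,3)))
    n,l,st,c=cv2.connectedComponentsWithStats(m)
    return [(c[i][0]+x0,c[i][1]+y0,st[i][4],*st[i][2:4]) for i in range(1,n) if 25<st[i][4]<400]
E
python3 - <<'E'
from h import *
np.set_printoptions(precision=4,suppress=True)
t=cv2.imread('pics/top0.png'); s=cv2.imread('pics/side0.png')
a=np.array(knobs(t,(245,215,372,285)));b=np.array(knobs(s,(300,185,345,290)))
print(a);print(b)
a=a[np.argsort(a[:,0])]; b=b[np.argsort(b[:,1])]
if len(a)==len(b)==4: print('tri',tri(a[:,:2],b[:,:2]))
print('topz',onz('top',a[:,:2],.074))
print('sidez',onz('side',b[:,:2],.074))
m=((t.min(axis=2)>130)).astype(np.uint8); M=np.zeros_like(m); M[205:290,240:378]=m[205:290,240:378]
M=cv2.morphologyEx(M,cv2.MORPH_CLOSE,np.ones((9,9)))
c=max(cv2.findContours(M,0,2)[0],key=cv2.contourArea); r=cv2.boxPoints(cv2.minAreaRect(c))
P=onz('top',r,.032);print('plate',r,P,np.linalg.norm(np.diff(P,axis=0),axis=1),P.mean(0))
print('bin rim corners',onz('top',[(401,224),(472,226),(471,291),(399,287)],.045))
print('bin rim side',onz('side',[(265,297),(325,306),(303,384),(235,354)],.045))
print('mouse',onz('top',[(298,175)],.03),'sd',onz('top',[(407,146),(423,215)],.01),'mk',onz('top',[(391,304),(390,367)],.01))
for k in (t[200:295,240:480],): cv2.imwrite('pics/crop0.png',cv2.resize(k,None,fx=3,fy=3))
cv2.imwrite('pics/crops0.png',cv2.resize(s[180:300,280:370],None,fx=5,fy=5)[:600])
E
```

```text
[[350.1757 232.5135  74.       9.      10.    ]
 [321.9014 239.9014  71.       9.       9.    ]
 [293.1528 247.0556  72.       9.       9.    ]
 [264.5    254.5     78.      10.      10.    ]]
[]Traceback (most recent call last):
  File "<stdin>", line 6, in <module>
IndexError: too many indices for array: array is 1-dimensional, but 2 were indexed
```

```bash
python3 - <<'E'
from h import *
np.set_printoptions(precision=4,suppress=True)
t=cv2.imread('pics/top0.png'); s=cv2.imread('pics/side0.png')
a=np.array(knobs(t,(245,215,372,285)))[::-1]
g=s[185:290,300:345].max(axis=2); m=(g<40).astype(np.uint8)
n,l,st,c=cv2.connectedComponentsWithStats(m); print(st[1:],c[1:]+[300,185])
print('topz',onz('top',a[:,:2],.074))
print('sidez',onz('side',[(317,197),(318,214),(320,233),(322,253)],.074))
m=((t.min(axis=2)>130)).astype(np.uint8); M=np.zeros_like(m); M[205:290,240:378]=m[205:290,240:378]
M=cv2.morphologyEx(M,cv2.MORPH_CLOSE,np.ones((9,9)))
c=max(cv2.findContours(M,0,2)[0],key=cv2.contourArea); r=cv2.boxPoints(cv2.minAreaRect(c))
P=onz('top',r,.032);print('plate',r,P,np.linalg.norm(np.diff(P,axis=0),axis=1),P.mean(0))
print('bin rim corners',onz('top',[(401,224),(472,226),(471,291),(399,287)],.045))
print('bin rim side',onz('side',[(265,297),(325,306),(303,384),(235,354)],.045))
print('mouse',onz('top',[(298,175)],.03),'sd',onz('top',[(407,146),(423,215)],.01),'mk',onz('top',[(391,304),(390,367)],.01))
for k in (t[200:295,240:480],): cv2.imwrite('pics/crop0.png',cv2.resize(k,None,fx=3,fy=3))
cv2.imwrite('pics/crops0.png',cv2.resize(s[180:300,280:370],None,fx=5,fy=5)[:600])
E
```

```text
[] []
topz [[ 0.535   0.1168  0.074 ]
 [ 0.5423  0.0595  0.074 ]
 [ 0.5491  0.0017  0.074 ]
 [ 0.5565 -0.0556  0.074 ]]
sidez [[ 0.5374  0.1155  0.074 ]
 [ 0.5431  0.0584  0.074 ]
 [ 0.5506 -0.0001  0.074 ]
 [ 0.5578 -0.0566  0.074 ]]
plate [[245.353  242.4118]
 [360.1765 213.7059]
 [370.2941 254.1765]
 [255.4706 282.8824]] [[ 0.5741  0.1571  0.032 ]
 [ 0.6033 -0.0866  0.032 ]
 [ 0.5156 -0.0941  0.032 ]
 [ 0.488   0.1452  0.032 ]] [0.2454 0.0881 0.2409] [0.5452 0.0304 0.032 ]
bin rim corners [[ 0.5671 -0.1646  0.045 ]
 [ 0.5436 -0.3097  0.045 ]
 [ 0.4123 -0.2807  0.045 ]
 [ 0.4399 -0.1387  0.045 ]]
bin rim side [[ 0.4568 -0.1466  0.045 ]
 [ 0.5685 -0.1627  0.045 ]
 [ 0.5417 -0.322   0.045 ]
 [ 0.4233 -0.2721  0.045 ]]
mouse [[0.7061 0.0313 0.03  ]] sd [[ 0.7497 -0.2166  0.01  ]
 [ 0.5887 -0.2227  0.01  ]] mk [[ 0.4108 -0.1233  0.01  ]
 [ 0.2867 -0.1009  0.01  ]]
```

View pics/crop0.png

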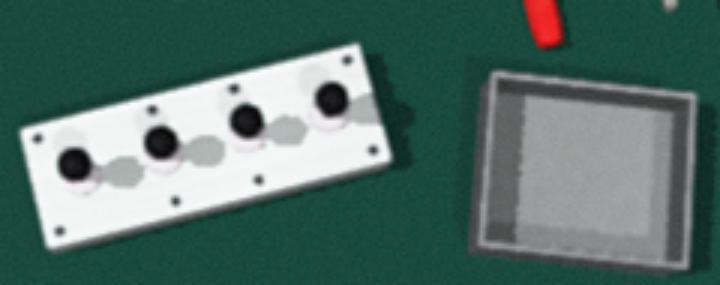

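View pics/crops0.png

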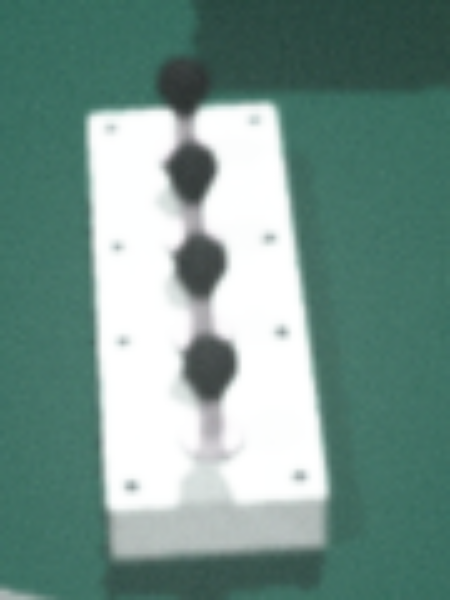

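The knobs agree between the two views to 1–2 mm, and their 58 mm spacing matches the drawing. Next I check clearance from the black box and work out the tool axes.

```bash
cat >> h.py <<'E'
np.set_printoptions(precision=4,suppress=True)
def st():
    s=bot.read_state(); M=R.from_euler('xyz',s['tool_rot']).as_matrix(); return s,M
def plan(target,zax):
    s,M=st(); x=np.array([0,0,-1.]); z=np.array(zax,float); z/=np.linalg.norm(z)
    T=np.c_[x,np.cross(z,x),z]
    print('pos',s['ee_pos'],'slide',M.T@(np.array(target)-s['ee_pos']),'turn',R.from_matrix(M.T@T).as_rotvec())
E
python3 - <<'E'
from h import *
s,M=st();print(M,s['t'])
print('box',onz('side',[(262,138),(415,147)],0), 'jar',onz('side',[(275,165)],0), onz('top',[(157,334)],.06))
print('boxtop',onz('top',[(56,96),(130,160),(137,360)],.0))
P0=np.array([.536,.116,.15])
for sg in(1,-1): plan(P0,[sg*.9926,sg*.1217,0])
plan([.3,.2,.215],[.9926,.1217,0])
E
```

```text
[[-0.0009 -0.9091  0.4167]
 [-0.0013  0.4167  0.9091]
 [-1.      0.0003 -0.0016]] 0.1
box [[0.3553 0.475  0.    ]
 [0.788  0.4417 0.    ]] jar [[0.4101 0.341  0.    ]] [[0.4098 0.3423 0.06  ]]
boxtop [[ 0.9941  0.5732 -0.    ]
 [ 0.8051  0.4007 -0.    ]
 [ 0.3662  0.4079  0.    ]]
pos [0.2393 0.5223 0.2137] slide [ 0.064  -0.439  -0.2456] turn [ 1.019  -0.0016  0.0005]
pos [0.2393 0.5223 0.2137] slide [ 0.064  -0.439  -0.2456] turn [-2.1226 -0.0006 -0.0019]
pos [0.2393 0.5223 0.2137] slide [-0.0009 -0.1895 -0.2676] turn [ 1.019  -0.0016  0.0005]
```

>>> play_rows([
  {"turn": [0, 0, 0], "slide": [0, -0.19, -0.268], "jaw": 0.39},
  {"turn": [0, 0, 0], "slide": [0, -0.19, -0.268], "jaw": 0.39},
  {"turn": [0, 0, 0], "slide": [0, -0.19, -0.268], "jaw": 0.39},
  {"turn": [0, 0, 0], "slide": [0, -0.19, -0.268], "jaw": 0.39},
  {"turn": [1.019, -0.002, 0], "slide": [0, -0.19, -0.268], "jaw": 0.39},
  {"turn": [1.019, -0.002, 0], "slide": [0, -0.19, -0.268], "jaw": 0.39},
  {"turn": [1.019, -0.002, 0], "slide": [0, -0.19, -0.268], "jaw": 0.39},
  {"turn": [1.019, -0.002, 0], "slide": [0, -0.19, -0.268], "jaw": 0.39},
  {"turn": [1.019, -0.002, 0], "slide": [0.064, -0.439, -0.246], "jaw": 0.39},
  {"turn": [1.019, -0.002, 0], "slide": [0.064, -0.439, -0.246], "jaw": 0.39},
  {"turn": [1.019, -0.002, 0], "slide": [0.064, -0.439, -0.246], "jaw": 0.39},
  {"turn": [1.019, -0.002, 0], "slide": [0.064, -0.439, -0.246], "jaw": 0.39},
  {"turn": [1.019, -0.002, 0], "slide": [0.064, -0.439, -0.246], "jaw": 0.39},
  {"turn": [1.019, -0.002, 0], "slide": [0.064, -0.439, -0.246], "jaw": 0.39},
  {"turn": [1.019, -0.002, 0], "slide": [0.064, -0.439, -0.246], "jaw": 0.39},
  {"turn": [1.019, -0.002, 0], "slide": [0.064, -0.439, -0.246], "jaw": 0.39},
  {"turn": [1.019, -0.002, 0], "slide": [0.064, -0.439, -0.246], "jaw": 0.39},
  {"turn": [1.019, -0.002, 0], "slide": [0.064, -0.439, -0.246], "jaw": 0.39},
], newtons=5)

```text
t: 1.6
ee_pos: [0.5351, 0.1168, 0.1511]
tool_rot: [0.623, 1.569, 0.746]
force: [0.3, -0.2, -0.6]
opening: 0.036
```

```bash
python3 - <<'E'
from h import *
s,M=st();print(s['t'],s['force'],s['opening'],s['qpos'])
plan([.536,.116,.055],[.9926,.1217,0])
E
```

```text
1.6 [ 0.263  -0.2043 -0.6154] 0.03597927224769524 [-0.0065  0.1439  1.7427  0.0014  1.2536 -0.1299]
pos [0.5351 0.1168 0.1511] slide [ 0.0961 -0.0011  0.0006] turn [ 0.0009  0.0016 -0.0012]
```

>>> play_rows([
  {"turn": [0, 0, 0], "slide": [0.04, 0, 0], "jaw": 0.39},
  {"turn": [0, 0, 0], "slide": [0.07, 0, 0], "jaw": 0.39},
  {"turn": [0, 0, 0], "slide": [0.096, 0, 0], "jaw": 0.39},
  {"turn": [0, 0, 0], "slide": [0.096, 0, 0], "jaw": 0.39},
  {"turn": [0, 0, 0], "slide": [0.096, 0, 0], "jaw": 0.39},
])

```text
t: 2.02
ee_pos: [0.5347, 0.117, 0.0547]
tool_rot: [1.769, 1.57, 1.892]
force: [0.2, 0.0, -0.0]
opening: 0.0357
```

>>> play_rows([
  {"turn": [0, 0, 0], "slide": [0, 0, 0.003], "jaw": 0.39},
  {"turn": [0, 0, 0], "slide": [0, 0, 0.006], "jaw": 0.39},
  {"turn": [0, 0, 0], "slide": [0, 0, 0.006], "jaw": 0.39},
  {"turn": [0, 0, 0], "slide": [0, 0, 0.006], "jaw": 0.39},
])

```text
t: 2.35
ee_pos: [0.5436, 0.117, 0.0563]
tool_rot: [0.119, 1.566, 0.242]
force: [-0.6, -0.2, 0.1]
opening: 0.0358
```

>>> play_rows([
  {"turn": [0, 0, 0], "slide": [0, 0, 0.0015], "jaw": 0.39},
  {"turn": [0, 0, 0], "slide": [0, 0, 0.0015], "jaw": 0.39},
  {"turn": [0, 0, 0], "slide": [0, 0, 0.0015], "jaw": 0.39},
])

```text
t: 2.6
ee_pos: [0.5439, 0.1171, 0.0548]
tool_rot: [0.461, 1.569, 0.583]
force: [-1.0, 1.0, 0.1]
opening: 0.0355
```

```bash
python3 - <<'E'
from h import *
for n in("top","side"):
    im=imaging.capture(n); s=bot.read_state(); print(s['ee_pos'],s['force'],s['moment'])
    cv2.imwrite(f"pics/{n}1.png",cv2.resize(im[140:320,220:420],None,fx=3,fy=3))
E
```

```text
[0.5438 0.1171 0.0547] [-0.4185  0.378  -0.0329] [-0.0671  0.1304  0.0122]
[0.5437 0.1171 0.0546] [-0.9626  0.0044 -0.6388] [-0.0165  0.0997 -0.0057]
```

View pics/side1.png

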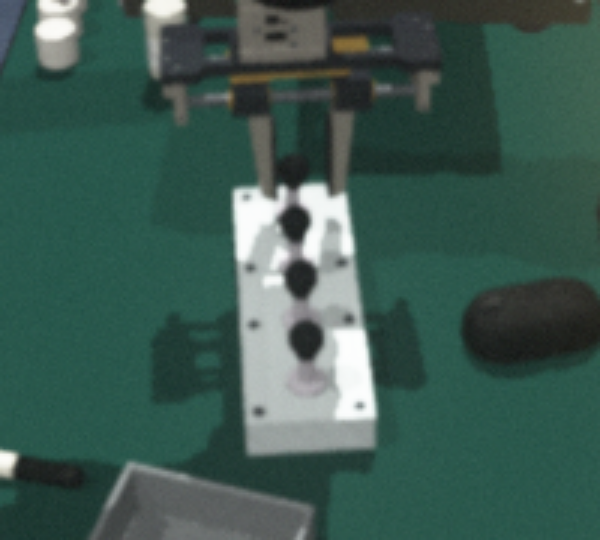

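Side view: the left finger touches knob 1, at about (280,170) in the crop. The force is small so far. I'll push another 1.5 mm and compare.

>>> play_rows([
  {"turn": [0, 0, 0], "slide": [0, 0, 0.0015], "jaw": 0.39},
  {"turn": [0, 0, 0], "slide": [0, 0, 0.0015], "jaw": 0.39},
  {"turn": [0, 0, 0], "slide": [0, 0, 0.0015], "jaw": 0.39},
])

```text
t: 2.95
ee_pos: [0.5452, 0.1173, 0.0545]
tool_rot: [0.59, 1.569, 0.712]
force: [-0.3, -1.0, -0.1]
opening: 0.0358
```

```bash
python3 - <<'E'
from h import *
for i in range(2):
    imaging.capture("side"); s=bot.read_state(); print(s['ee_pos'],s['force'],s['moment'])
E
```

```text
[0.5453 0.1173 0.0546] [-0.2748  0.4593  0.6657] [-0.1401  0.1347  0.03  ]
[0.5453 0.1173 0.0546] [-0.0408 -0.3662  0.32  ] [-0.0654  0.105  -0.0539]
```

```bash
python3 - <<'E'
from h import *
im=imaging.capture("side"); cv2.imwrite("pics/side2.png",np.hstack([cv2.resize(cv2.imread('pics/side0.png')[170:250,280:360],None,fx=5,fy=5),cv2.resize(im[170:250,280:360],None,fx=5,fy=5)]))
E
```

```text
(no output)
```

View pics/side2.png

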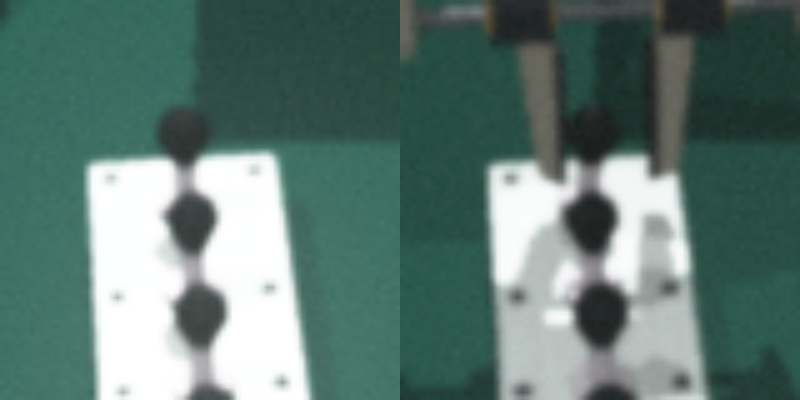

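Compared with the start, knob 1 moved about 9 px in the 5x crop, roughly 4 mm, while knob 2 stayed put. The force is under 1 N, where a sound pin would give about 10 N. Pin 1 is loose. I'll lean it a bit further, let it fall back, then rock it again.

>>> play_rows([
  {"turn": [0, 0, 0], "slide": [0, 0, 0.001], "jaw": 0.39},
  {"turn": [0, 0, 0], "slide": [0, 0, 0.001], "jaw": 0.39},
  {"turn": [0, 0, 0], "slide": [0, 0, 0.001], "jaw": 0.39},
])

```text
t: 3.35
ee_pos: [0.5462, 0.1174, 0.0546]
tool_rot: [0.55, 1.569, 0.672]
force: [-1.1, 1.2, 1.1]
opening: 0.0357
```

>>> play_rows([
  {"turn": [0, 0, 0], "slide": [0, 0, -0.004], "jaw": 0.39},
  {"turn": [0, 0, 0], "slide": [0, 0, -0.009], "jaw": 0.39},
  {"turn": [0, 0, 0], "slide": [0, 0, -0.009], "jaw": 0.39},
  {"turn": [0, 0, 0], "slide": [0, 0, -0.009], "jaw": 0.39},
  {"turn": [0, 0, 0], "slide": [0, 0, -0.009], "jaw": 0.39},
  {"turn": [0, 0, 0], "slide": [0, 0, -0.009], "jaw": 0.39},
  {"turn": [0, 0, 0], "slide": [0, 0, -0.009], "jaw": 0.39},
])

```text
t: 3.93
ee_pos: [0.5375, 0.1163, 0.0547]
tool_rot: [0.422, 1.569, 0.544]
force: [0.2, -0.7, -0.3]
opening: 0.0359
```

```bash
python3 - <<'E'
from h import *
im=imaging.capture("side"); cv2.imwrite("pics/side3.png",np.hstack([cv2.resize(cv2.imread('pics/side0.png')[170:250,280:360],None,fx=5,fy=5),cv2.resize(im[170:250,280:360],None,fx=5,fy=5)]))
E
```

```text
(no output)
```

View pics/side3.png

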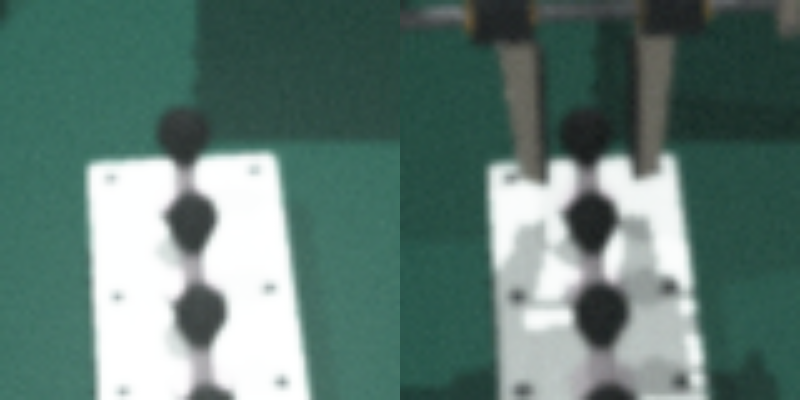

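Pin 1 fell back upright (knob column 585−400 = 185, against 183 at the start). Now the second rock.

>>> play_rows([
  {"turn": [0, 0, 0], "slide": [0, 0, 0.004], "jaw": 0.39},
  {"turn": [0, 0, 0], "slide": [0, 0, 0.007], "jaw": 0.39},
  {"turn": [0, 0, 0], "slide": [0, 0, 0.009], "jaw": 0.39},
  {"turn": [0, 0, 0], "slide": [0, 0, 0.009], "jaw": 0.39},
  {"turn": [0, 0, 0], "slide": [0, 0, 0.009], "jaw": 0.39},
  {"turn": [0, 0, 0], "slide": [0, 0, 0.009], "jaw": 0.39},
])

```text
t: 4.48
ee_pos: [0.5463, 0.1175, 0.0546]
tool_rot: [0.529, 1.569, 0.651]
force: [-0.3, -0.2, 1.6]
opening: 0.0362
```

```bash
python3 - <<'E'
from h import *
im=imaging.capture("side"); cv2.imwrite("pics/side4.png",np.hstack([cv2.resize(cv2.imread('pics/side0.png')[170:250,280:360],None,fx=5,fy=5),cv2.resize(im[170:250,280:360],None,fx=5,fy=5)]))
a=cv2.imread('pics/side0.png').max(axis=2).astype(int)
print(bot.read_state()['force'])
def cen(im,r=(193,200)):
    g=im[r[0]:r[1],311:326].max(axis=2).astype(float); w=np.clip(62-g,0,None); return (w.sum(0)*np.arange(311,326)).sum()/w.sum()
print(cen(cv2.imread('pics/side0.png')),cen(im))
E
```

```text
[ 0.0007  0.0281 -0.4102]
316.80898876404495 318.42473367299675
```

View pics/side4.png

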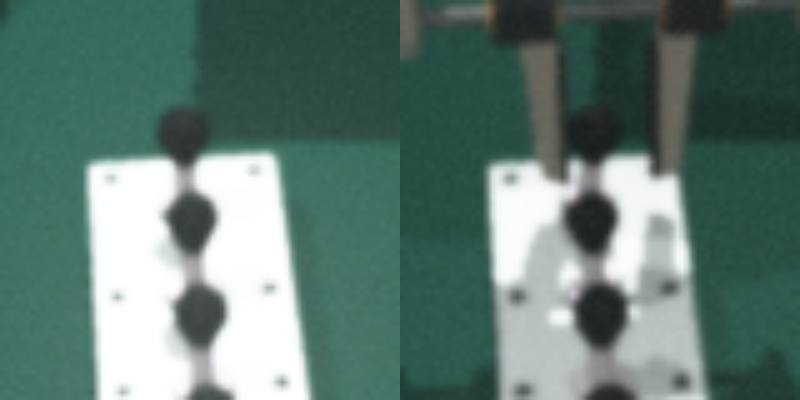

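The rock repeated: the knob shifted about 10 px in the crop (~4.5 mm) with a force near 0. Now I return to centre, let the pin settle, and grip it.

>>> play_rows([
  {"turn": [0, 0, 0], "slide": [0, 0, -0.004], "jaw": 0.39},
  {"turn": [0, 0, 0], "slide": [0, 0, -0.008], "jaw": 0.39},
  {"turn": [0, 0, 0], "slide": [0, 0, -0.011], "jaw": 0.39},
  {"turn": [0, 0, 0], "slide": [0, 0, -0.011], "jaw": 0.39},
  {"turn": [0, 0, 0], "slide": [0, 0, -0.011], "jaw": 0.39},
  {"turn": [0, 0, 0], "slide": [0, 0, -0.011], "jaw": 0.39},
  {"turn": [0, 0, 0], "slide": [0, 0, -0.011], "jaw": 0.39},
  {"turn": [0, 0, 0], "slide": [0, 0, -0.011], "jaw": 0.2},
  {"turn": [0, 0, 0], "slide": [0, 0, -0.011], "jaw": 0.2},
  {"turn": [0, 0, 0], "slide": [0, 0, -0.011], "jaw": 0.2},
  {"turn": [0, 0, 0], "slide": [0, 0, -0.011], "jaw": 0.2},
  {"turn": [0, 0, 0], "slide": [0, 0, -0.011], "jaw": 0.2},
  {"turn": [0, 0, 0], "slide": [0, 0, -0.011], "jaw": 0.2},
], newtons=20)

```text
t: 5.62
ee_pos: [0.5355, 0.1161, 0.0546]
tool_rot: [0.41, 1.569, 0.532]
force: [1.1, -0.0, -0.7]
opening: 0.0226
```

>>> play_rows([
  {"turn": [0, 0, 0], "slide": [-0.004, 0, 0], "jaw": 0.2},
  {"turn": [0, 0, 0], "slide": [-0.008, 0, 0], "jaw": 0.2},
  {"turn": [0, 0, 0], "slide": [-0.008, 0, 0], "jaw": 0.2},
])

```text
t: 5.87
ee_pos: [0.5358, 0.1161, 0.0635]
tool_rot: [0.273, 1.568, 0.395]
force: [-1.1, 0.6, 0.2]
opening: 0.0224
```

No resistance, and the jaws are held at 22.5 mm, so it's gripping the knob. Lifting on.

>>> play_rows([
  {"turn": [0, 0, 0], "slide": [-0.012, 0, 0], "jaw": 0.2},
  {"turn": [0, 0, 0], "slide": [-0.025, 0, 0], "jaw": 0.2},
  {"turn": [0, 0, 0], "slide": [-0.04, 0, 0], "jaw": 0.2},
  {"turn": [0, 0, 0], "slide": [-0.06, 0, 0], "jaw": 0.2},
  {"turn": [0, 0, 0], "slide": [-0.08, 0, 0], "jaw": 0.2},
  {"turn": [0, 0, 0], "slide": [-0.1, 0, 0], "jaw": 0.2},
  {"turn": [0, 0, 0], "slide": [-0.125, 0, 0], "jaw": 0.2},
  {"turn": [0, 0, 0], "slide": [-0.125, 0, 0], "jaw": 0.2},
  {"turn": [0, 0, 0], "slide": [-0.125, 0, 0], "jaw": 0.2},
])

```text
t: 6.62
ee_pos: [0.5363, 0.116, 0.1896]
tool_rot: [0.075, 1.565, 0.197]
force: [-0.5, 0.5, -0.8]
opening: 0.0227
```

```bash
python3 - <<'E'
from h import *
im=imaging.capture("side"); cv2.imwrite("pics/side5.png",im); print(bot.read_state()['force'])
plan([.494,-.225,.188],[.9926,.1217,0])
E
```

```text
[-0.258   0.3245 -0.7226]
pos [0.5351 0.116  0.1877] slide [-0.0008 -0.3334 -0.0823] turn [ 0.      0.0021 -0.0008]
```

View pics/side5.png

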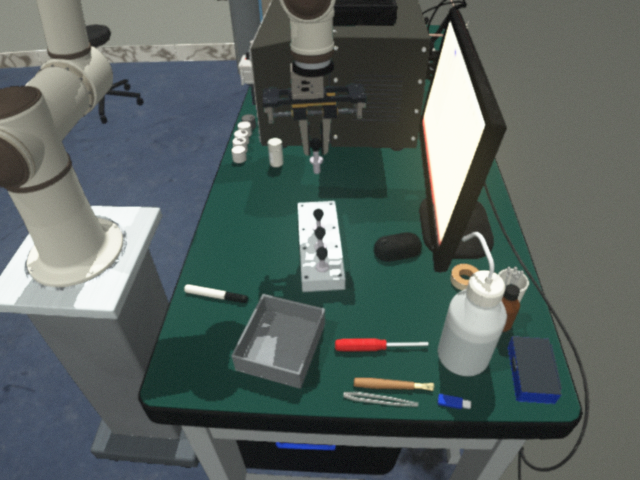

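Pin 1 is held clear at (316,160), with knobs 2–4 still in place. On to the bin.

>>> play_rows([
  {"turn": [0, 0, 0], "slide": [0, -0.03, -0.008], "jaw": 0.2},
  {"turn": [0, 0, 0], "slide": [0, -0.065, -0.016], "jaw": 0.2},
  {"turn": [0, 0, 0], "slide": [0, -0.1, -0.024], "jaw": 0.2},
  {"turn": [0, 0, 0], "slide": [0, -0.135, -0.032], "jaw": 0.2},
  {"turn": [0, 0, 0], "slide": [0, -0.17, -0.041], "jaw": 0.2},
  {"turn": [0, 0, 0], "slide": [0, -0.205, -0.05], "jaw": 0.2},
  {"turn": [0, 0, 0], "slide": [0, -0.24, -0.058], "jaw": 0.2},
  {"turn": [0, 0, 0], "slide": [0, -0.275, -0.067], "jaw": 0.2},
  {"turn": [0, 0, 0], "slide": [0, -0.31, -0.075], "jaw": 0.2},
  {"turn": [0, 0, 0], "slide": [0, -0.333, -0.082], "jaw": 0.2},
  {"turn": [0, 0, 0], "slide": [0, -0.333, -0.082], "jaw": 0.2},
  {"turn": [0, 0, 0], "slide": [0, -0.333, -0.082], "jaw": 0.2},
  {"turn": [0, 0, 0], "slide": [0.04, -0.333, -0.082], "jaw": 0.2},
  {"turn": [0, 0, 0], "slide": [0.06, -0.333, -0.082], "jaw": 0.2},
  {"turn": [0, 0, 0], "slide": [0.06, -0.333, -0.082], "jaw": 0.2},
  {"turn": [0, 0, 0], "slide": [0.06, -0.333, -0.082], "jaw": 0.2},
])

```text
t: 8.0
ee_pos: [0.4934, -0.2224, 0.1256]
tool_rot: [1.864, 1.566, 1.988]
force: [0.0, 0.2, 0.3]
opening: 0.0226
```

```bash
python3 - <<'E'
from h import *
im=imaging.capture("side"); cv2.imwrite("pics/side6.png",im); s=bot.read_state();print(s['force'],s['opening'],s['ee_pos'])
E
```

```text
[0.5084 0.067  0.7627] 0.02232212268123567 [ 0.4946 -0.2235  0.1274]
```

View pics/side6.png

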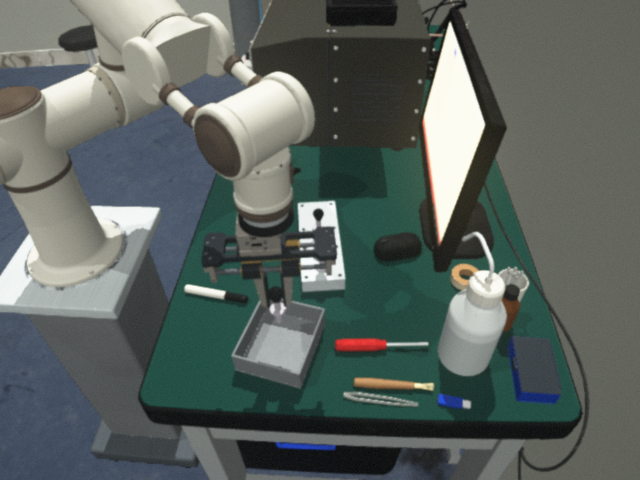

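The pin hangs over the bin, with its knob at (276,294). Lowering it and letting go.

>>> play_rows([
  {"turn": [0, 0, 0], "slide": [0.02, 0, 0], "jaw": 0.2},
  {"turn": [0, 0, 0], "slide": [0.04, 0, 0], "jaw": 0.2},
  {"turn": [0, 0, 0], "slide": [0.055, 0, 0], "jaw": 0.2},
  {"turn": [0, 0, 0], "slide": [0.066, 0, 0], "jaw": 0.2},
  {"turn": [0, 0, 0], "slide": [0.066, 0, 0], "jaw": 0.2},
  {"turn": [0, 0, 0], "slide": [0.066, 0, 0], "jaw": 0.2},
])

```text
t: 8.55
ee_pos: [0.4951, -0.2245, 0.0621]
tool_rot: [0.074, 1.568, 0.197]
force: [-0.5, -0.3, -1.2]
opening: 0.0222
```

>>> play_rows([
  {"turn": [0, 0, 0], "slide": [0, 0, 0], "jaw": 0.55},
  {"turn": [0, 0, 0], "slide": [0, 0, 0], "jaw": 0.55},
  {"turn": [0, 0, 0], "slide": [0, 0, 0], "jaw": 0.55},
  {"turn": [0, 0, 0], "slide": [0, 0, 0], "jaw": 0.55},
  {"turn": [0, 0, 0], "slide": [0, 0, 0], "jaw": 0.55},
  {"turn": [0, 0, 0], "slide": [-0.03, 0, 0], "jaw": 0.55},
  {"turn": [0, 0, 0], "slide": [-0.07, 0, 0], "jaw": 0.55},
  {"turn": [0, 0, 0], "slide": [-0.11, 0, 0], "jaw": 0.55},
  {"turn": [0, 0, 0], "slide": [-0.15, 0, 0], "jaw": 0.55},
  {"turn": [0, 0, 0], "slide": [-0.19, 0, 0], "jaw": 0.55},
  {"turn": [0, 0, 0], "slide": [-0.2, 0, 0], "jaw": 0.55},
  {"turn": [0, 0, 0], "slide": [-0.2, 0, 0], "jaw": 0.55},
])

```text
t: 9.55
ee_pos: [0.4961, -0.226, 0.266]
tool_rot: [-0.577, 1.561, -0.455]
force: [0.2, 0.2, -0.6]
opening: 0.0505
```

```bash
python3 - <<'E'
from h import *
im=imaging.capture("side"); cv2.imwrite("pics/side7.png",im); t=imaging.capture("top"); cv2.imwrite("pics/top7.png",t); s=bot.read_state();print(s['t'],s['force'],s['opening'],s['ee_pos'])
E
```

```text
9.65 [ 0.3605 -0.2317 -0.6852] 0.05076923876038789 [ 0.4939 -0.2244  0.2602]
```

View pics/side7.png

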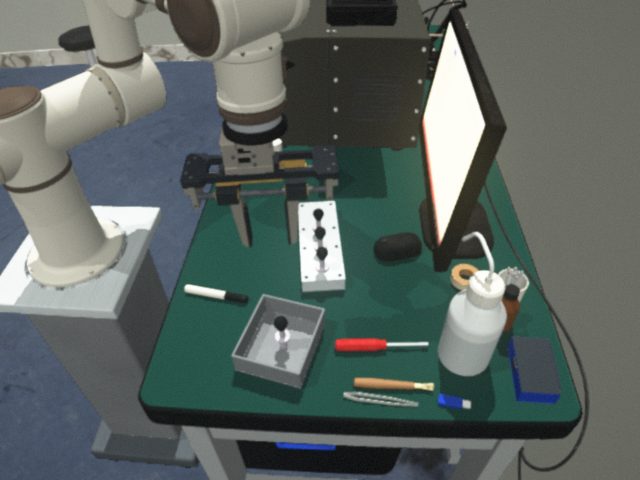

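The pin stands on its shank inside the bin, knob at (281,323). Knobs 2–4 are at (318,214), (320,233) and (322,253), the same as at the start. I'll wait half a second, then check that the pin is at rest.

>>> play_rows([
  {"turn": [0, 0, 0], "slide": [0, 0, 0], "jaw": 0.55},
  {"turn": [0, 0, 0], "slide": [0, 0, 0], "jaw": 0.55},
  {"turn": [0, 0, 0], "slide": [0, 0, 0], "jaw": 0.55},
  {"turn": [0, 0, 0], "slide": [0, 0, 0], "jaw": 0.55},
  {"turn": [0, 0, 0], "slide": [0, 0, 0], "jaw": 0.55},
  {"turn": [0, 0, 0], "slide": [0, 0, 0], "jaw": 0.55},
])

```text
t: 10.15
ee_pos: [0.4941, -0.2246, 0.2608]
tool_rot: [0.801, 1.569, 0.923]
force: [-0.3, 0.7, -0.2]
opening: 0.0507
```

```bash
python3 - <<'E'
from h import *
im=imaging.capture("side"); b=cv2.imread('pics/side7.png'); o=cv2.imread('pics/side0.png')
def cen(i,x0,y0,x1,y1):
    g=i[y0:y1,x0:x1].max(axis=2).astype(float); w=np.clip(80-g,0,None); yy,xx=np.mgrid[y0:y1,x0:x1]; return np.round([(w*xx).sum()/w.sum(),(w*yy).sum()/w.sum()],2)
print('pin in bin',cen(b,272,314,290,332),cen(im,272,314,290,332))
for c in((318,214),(320,233),(322,253)):
    r=(c[0]-8,c[1]-8,c[0]+8,c[1]+8); print(cen(o,*r),cen(im,*r))
print('knob in bin world',onz('side',[cen(im,272,314,290,332)],.073))
g=np.abs(im.astype(int)-b)[290:390,230:330].max(); print(g)
s=bot.read_state();print(s['t'],s['force'])
E
```

```text
pin in bin [280.42 323.08] [280.69 322.93]
[317.95 214.36] [317.96 214.17]
[319.57 233.43] [319.52 232.72]
[321.93 254.62] [321.68 253.24]
knob in bin world [[ 0.4972 -0.2248  0.073 ]]
30
10.2 [ 0.5082 -0.4698 -0.1934]
```

Knobs 2 and 3 agree with the start, but pin 4's centroid shows a 1.4 px row difference. That could be a shadow, so I'll compare the crops.

```bash
python3 - <<'E'
import cv2,numpy as np
o=cv2.imread('pics/side0.png');b=cv2.imread('pics/side7.png')
cv2.imwrite('pics/cmp.png',np.hstack([cv2.resize(i[200:275,300:350],None,fx=7,fy=7,interpolation=cv2.INTER_NEAREST) for i in(o,b)]))
E
```

```text
(no output)
```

View pics/cmp.png

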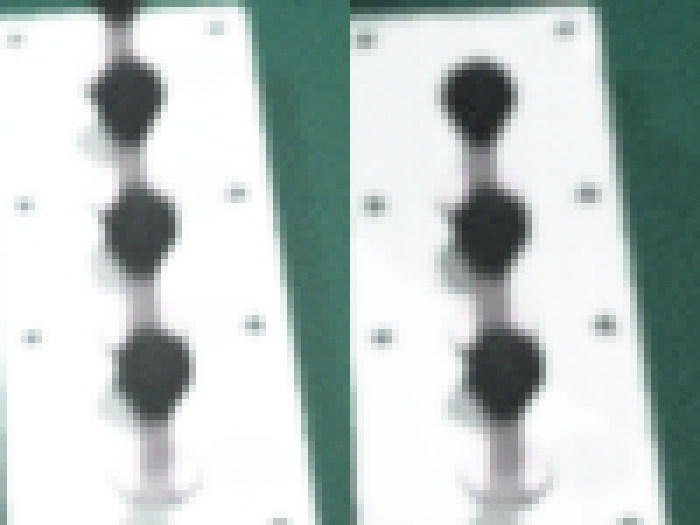

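The three sound pins sit in the same pixels in both crops, so the difference came from lighting. Signing off.

```bash
python3 -c "
from plant import bot
print(bot.sign_off())"
```

```text
the job is handed in; nothing more can be done
None
```

The loose pin was the one at the plate's +y end. It is now in the reject bin, and I handed the job in at about 10 s of the 58 s allowed.

- **Finding it:** I tried that pin first. With the fingers a little open, its knob moved about 4–5 mm with roughly 1 N or less of force; a sound pin would have pushed back with about 10 N. It fell back upright when let go. I rocked it a second time with the same result, so I did not rock the other three pins.
- **Removing it:** I gripped it with 20 N. It lifted out with no measurable resistance, and I released it over the centre of the bin.
- **Pin in the bin:** it stands upright on its shank near the bin's centre. It moved less than 0.3 px in about half a second, so it is at rest. It is standing rather than lying or leaning, but by the given sizes its flange is about 31 mm above the bench, below the 55 mm limit.
- **Sound pins:** all three look unmoved. One automatic check disagreed: it put pin 4's knob 1.4 px off in row. Compared side by side, the crops match pixel for pixel, so I put that down to the changed lighting.
- **Other items:** the last side picture shows nothing disturbed on the bench, and the gripper was about 0.26 m up and touching nothing. I judged the bystanders by eye in that picture, without measuring them.

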